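# Check a sample heater's block with the contact thermometer probe

## Robot

A 7-joint arm with a two-finger parallel gripper is mounted at the origin on the work surface. World frame = base frame: x ahead of the robot, y to its left, z up, the work surface at z = 0. Lengths are in mm, angles in rad, forces in N, time in s.
With the tool pointing down it reaches from about 350 to 900 mm from the base axis. Payload 7.2 kg.
Tool frame: the origin (TCP) lies on the centre line of the jaws, within the pads' length; the fingertips stand 11 mm ahead of it and the grasp point (between the pads) lies 8 mm behind it; z points along the fingers, y is the line along which they close (so a half turn about z gives the same grasp; the last joint's range is limited). The gripper opens to 88 mm and grips with 3 to 60 N. Pads are 20 mm wide; open, the fingers measure 115 mm over their backs; the gripper's body (75 mm by 178 mm) begins 61 mm behind the grasp point.
Start: joints at [1.055, 0.411, -0.013, 1.596, 0.006, 1.134, -0.082], TCP at [270.604, -563.385, 203.753] pointing down, gripper open.
Joint ranges: [-2.95, 2.95], [-0.29, 1.99], [-1.47, 1.44], [0.14, 2.54], [-1.03, 4.17], [0.13, 1.85], [-2.86, 2.86]. Speed limits (rad/s): [2.39, 2.39, 3.01, 3.01, 3.14, 3.14, 3.14].

## Interface

Orientations are given as [roll, pitch, yaw] about the fixed x, y, z axes, in that order (R = Rz(yaw) Ry(pitch) Rx(roll)).
In Python, from station import * gives the robot as it stands. The module is installed in compiled form; this text tells all that it offers.
- The arm moves only by the tool arm_command, never from a script. Its argument "commands" is a list of rows, each a list of 2 entries, a list of its own where there are three numbers: the shift along the tool's x, y, z each as a share of 5 cm, from -1 to 1, then the turn, a rotation vector about the tool's x, y, z each as a share of 60 degrees, from -1 to 1. In form: [[[dx, dy, dz], [wx, wy, wz]], ...]. A call has 1 to 20 rows; each row shifts and turns the commanded pose from where the row before left it, along the tool's axes as they then stand; what a row does not reach is not made up. A row lasts 1/10 s, in which the tool goes at most 50 mm and 8.59 degrees, less where a joint would pass 70% of its speed; a pose out of reach is approached as far as the arm can. A call with a number of a shift or a turn outside -1 to 1 is refused whole. A call with a gripper value outside its range is refused whole. "hand" is the finger opening in mm, from 0 to 87.8, set as the call begins (left out, the last holds). The fingers move at their own pace and stop on an object; "squeeze" is the grip in N (left out, the last holds). Time passes only in rows, so rows that do not move let the fingers close. It gives the time, the measured TCP pose, the force, the opening and the grip force at its end, in the units of the state.
- get_obs(): the state, without advancing time (a new reading comes with each control period).
- snapshot(name): name is "side" or "top" or "wrist"; returns (picture, depth): 384x512x3 uint8, red, green, blue; 384x512 float32, mm along the optical axis (not along the pixel's ray), 0 where there is no reading.
- calibration(name): a dict with "fx", "fy", "cx", "cy" (pixels), "D" ([k1, k2, p1, p2, k3] as OpenCV has them; the pictures are not rectified), "view" (4x4, takes a point from world to camera coordinates); the wrist camera has in their place "hand_eye" (4x4, takes a point from camera to tool coordinates, whose origin is the TCP and whose axes are the flange's). Camera axes: x right, y up, looking along -z (the intrinsics and any distortion apply to the point x, -y, -z); pixel columns grow to the right and rows downward; lengths in mm; the calibration is good to about 2 mm. A picture is of the moment at which its call begins: read the wrist's pose just before it. calibration takes no time and is no camera call.
- hand_in(): hands the job in; it is judged then, once.
The state is a dict: "clock": time; "joints": joint angles; "joint_vel": joint speeds; "tau": joint torques, N m; "eef_pos": TCP position; "tcp_rot": TCP orientation; "ft_force": force on the tool from outside, world axes, zero at the start; "ft_torque": the same for the moment, N m; "finger_gap": finger opening in mm; "finger_force": force on a finger pad.
Only numpy, scipy, OpenCV 4.12 (cv2) and the standard library are available. Lean on these libraries where they do the work, as an engineer would, in place of code of your own. Each camera call takes 0.05 s, during which the arm holds its last target. There are 200 camera calls.

## Task

The heating block's temperature is to be checked at the spot marked with a red ring. Swing the blue blow-down head by its black knob all the way out to its stop on the left, then take the orange surface probe out of the stand and hold it upright with its flat foot inside the red ring, pressing lightly so that the sprung foot is pushed about half way in. Leave the vials, the other probe and everything else where they are, and finish while still holding the probe on the spot.

Things in the scene. Friction and masses are not known exactly. Their poses are not given: they have to be found in the camera images.
- heater: Fixed dry-block heater, cream housing 280 x 200 x 85 mm, sloping panel at its front (-x). Origin: centre of its underside; z up, +y its left. An aluminium block 110 x 115 mm, centred at x = -5 mm, stands out of it; its flat rigid top is 100 mm above the bench. Two rows of three 18 mm wells along y, at x = -41 and +31 mm; y = -40, 0, 40 mm; the land between the rows is flat.
- head (a joint): Swing of the blue blow-down head about the upright column at the heater's rear, rad. 0 = straight over the block, pointing to the heater's front; grows as it swings to the heater's left (+y), clockwise from above; hard stop at 1.6, out over the left side, clear of the block. About 1 N at the knob moves it; it stays where it is left.
- head_knob (a point): Grip point of the head's knob, an upright black cylinder 20 mm in diameter on top of the head, 150 mm from the column's axis. On the knob's axis, 212 mm above the bench, mid-height of the black part (194 to 230 mm). The head below is a blue box 115 mm long (to 166 mm from the column), 100 mm wide, from 150 to 185 mm above the bench, six needles under it; only the knob is above 215 mm.
- head_hinge (a point): Point on the vertical axis of the column about which the head swings, at the height of point head_knob. The knob moves on a circle of 150 mm about it.
- spot: The marked spot: a flat red ring (30 mm outside, 24 mm inside diameter, with a small red dot in its middle) painted on the land of the block's top. Origin: centre of the ring on the block's top, 100 mm above the bench. Hidden from above by the head at the start.
- stand: White stand for two probes, fixed to the bench: base 95 x 170 mm, top plate 70 x 170 mm, its upper face 120 mm above the bench. Origin: centre of its underside. Two 20 mm holes through the top plate at y = -45 and +45 mm; a probe hangs upright in each by its collar.
- probe: Surface probe, orange handle, 0.1 to 0.17 kg, hanging upright in one of the stand's holes. Origin: on its axis at the underside of its 34 mm black collar, 120 mm above the bench; z up the handle. Handle 24 mm in diameter, 8 to 95 mm above the origin; below the collar a 17 mm nose 20 mm long, an 8 mm stem, and the sprung foot 85 mm below the origin. It lifts straight up out.
- probe_tip (a joint): How far the probe's sprung foot is pushed in, m: 0 = fully out, 0.010 = fully in. It starts to give at 0.8 N and takes 0.4 N more for each mm: 2.8 N half way (5 mm), 4.8 N fully in, rigid beyond that.
- probe_foot (a point): Centre of the flat copper underside of the foot, a disc 12 mm in diameter at the lower end of the probe; on the probe's axis, 85 mm below its origin when the foot is fully out.
- immersion_probe: The other probe in the stand, to be left there: same handle in grey, same origin and collar, with a thin 4 mm needle instead of the foot. Its handle's end is 215 mm above the bench.
- vial0: Capped sample vial, 15 mm in diameter, 46 mm tall, standing loose in the front right well of the block; its top is 118 mm above the bench. Origin: centre of its underside. To be left alone.
- vial1: Capped sample vial, 15 mm in diameter, 46 mm tall, standing loose in the front left well of the block; its top is 118 mm above the bench. Origin: centre of its underside. To be left alone.
- vial2: Capped sample vial, 15 mm in diameter, 46 mm tall, standing loose in the rear right well of the block; its top is 118 mm above the bench. Origin: centre of its underside. To be left alone.
- vial3: Capped sample vial, 15 mm in diameter, 46 mm tall, standing loose in the rear middle well of the block; its top is 118 mm above the bench. Origin: centre of its underside. To be left alone.
- tube_rack: White rack 100 x 200 mm with test tubes up to 95 mm high, loose, on the bench to the left of the heater. Origin: centre of its underside. Bystander.
- reagent_bottle: Amber bottle with orange cap, 70 mm in diameter, 150 mm tall, behind and right of the heater. Origin: centre of its underside. Bystander.
- beaker: Glass beaker, 80 mm in diameter, 100 mm tall, to the left of the heater. Origin: centre of its underside. Bystander.
- marker: Red and white paint marker, 14 mm thick, 125 mm long, lying on the bench behind the stand. Origin: underside, middle. Bystander.
There are look-alikes about, which are no part of the job. There is more than one size of the probe; the job needs the middle-sized.

How it is judged (in metres and radians):
On the way, in this order (a step that is already met when the one before it is completed fails the run):
1. the head is swung out to its stop on the left (value of joint head above 1.4 rad), for 0.2 s.
2. the orange probe is lifted out of the stand in the fingers (z of probe in the frame of stand above 0.205 m and contact force between the fingers and probe above 1 N), for 0.1 s.
At the end, for the whole second after the job is handed in: Head beyond 1.4 rad; probe in the fingers, upright within 7 deg, at rest, foot on the block within 6 mm of the ring's centre, pushed in 2 to 8.5 mm of 10 (force 0.9 to 6 N), not on the stand; vials within 12 mm and other bystanders within 20 mm of their starts, other probe upright (value of joint head above 1.4 rad and horizontal distance between probe_foot and spot below 0.006 m and angle between probe's own z axis and vertical below 0.12 rad and contact force between probe and heater between 0.9 and 6 N and value of joint probe_tip between 0.002 and 0.0085 m and contact force between the fingers and probe above 2 N and contact force between probe and stand below 0.1 N and linear speed of probe below 0.01 m/s and distance of each of vial0, vial1, vial2, vial3 from where it was at the start of the episode below 0.012 m and distance of each of immersion_probe, tube_rack, reagent_bottle, beaker, marker from where it was at the start of the episode below 0.02 m and angle between immersion_probe's own z axis and vertical below 0.2 rad); the arm keeps its last pose, push and grip.
It fails at once if the probe is pressed hard on the heater (over 12 N) (contact force between probe and heater above 12 N).
It fails at once if a vial, the other probe or another bystander is disturbed (vials 12 mm, others 20 mm, or the other probe tilted over 0.2 rad) (distance of any of vial0, vial1, vial2, vial3 from where it was at the start of the episode above 0.012 m or distance of any of immersion_probe, tube_rack, reagent_bottle, beaker, marker from where it was at the start of the episode above 0.02 m or angle between immersion_probe's own z axis and vertical above 0.2 rad).
It also fails if it takes over 61 s, if anything falls off the work surface, if the arm or the gripper's body presses on something with over 40 N, if the wrist force passes 120 N, or if a joint passes its speed limit or range.

## Working session

There is one attempt and no reset: what is moved stays moved. The work goes in short steps, Python scripts to look and compute and a tool call to move; the robot and the scene stay as the last step left them, time stands still between calls to the robot, and variables do not carry over. Pictures are saved under pics/ and viewed, at most 10 in all, crops included, and the job is handed in when it is done.

Besides the shell and the picture viewer there is one more tool, called as name(argument=value, ...), one argument or row to a line, values as JSON. arm_command: Moves the arm, as the interface text tells. Its arguments: {"type":"object","properties":{"commands":{"type":"array","items":{"type":"array"}},"hand":{"type":"number"},"squeeze":{"type":"number"}},"required":["commands"]}

```bash
mkdir -p pics; cat > h.py <<'E'
from station import *
import numpy as np, cv2
def cam(n):
    c=calibration(n); K=np.array([[c['fx'],0,c['cx']],[0,c['fy'],c['cy']],[0,0,1.]]); return c,K,np.array(c['D'],float)
def w2c(n):
    c,K,D=cam(n)
    if 'view' in c: return np.array(c['view'])
    o=get_obs(); from scipy.spatial.transform import Rotation as R
    T=np.eye(4); T[:3,:3]=R.from_euler('xyz',o['tcp_rot']).as_matrix(); T[:3,3]=o['eef_pos']
    return np.linalg.inv(T@np.array(c['hand_eye']))
def ray(n,px,V=None):
    c,K,D=cam(n); V=w2c(n) if V is None else V
    p=cv2.undistortPoints(np.array(px,float).reshape(-1,1,2),K,D).reshape(-1,2)
    d=np.c_[p[:,0],-p[:,1],-np.ones(len(p))]; M=np.linalg.inv(V)
    return M[:3,3], d@M[:3,:3].T
def onz(n,px,z,V=None):
    o,d=ray(n,px,V); return o+d*((z-o[2])/d[:,2])[:,None]
def proj(n,P,V=None):
    c,K,D=cam(n); V=w2c(n) if V is None else V
    P=np.atleast_2d(P)@V[:3,:3].T+V[:3,3]; P=P*[1,-1,-1]
    return cv2.projectPoints(P,np.zeros(3),np.zeros(3),K,D)[0].reshape(-1,2)
def cloud(n,dep,V=None):
    h,w=dep.shape; u=np.stack(np.meshgrid(np.arange(w),np.arange(h)),-1).reshape(-1,2)
    o,d=ray(n,u,V); return (o+d*dep.reshape(-1,1)).reshape(h,w,3)
E
python3 - <<'E'
from h import *
print(get_obs())
for n in('side','top','wrist'):
    V=w2c(n);p,d=snapshot(n); np.savez(f'pics/{n}0.npz',p=p,d=d,V=V); print(n,np.linalg.inv(V)[:3,3].round(),cam(n)[1][0,0])
    if n!='wrist': cv2.imwrite(f'pics/{n}0.png',p[...,::-1])
E
```

```text
{'clock': 0.0, 'joints': array([ 1.05479398,  0.41188292, -0.01272524,  1.59702702,  0.00564438,
        1.13430607, -0.08219701]), 'joint_vel': array([ 1.61217206e-05,  1.50881141e-04,  2.18958957e-04,  1.99475951e-03,
        3.79786814e-05, -4.80295033e-04,  4.99042855e-04]), 'tau': array([-4.37871222e-04, -5.87956953e+01,  6.41054828e-01, -2.91073447e+01,
       -5.38987038e-02,  1.81945832e-02,  1.29858122e-04]), 'eef_pos': array([ 270.33983556, -562.91933373,  202.92659683]), 'tcp_rot': array([-3.14001184e+00,  1.47407825e-04,  4.47860916e-01]), 'ft_force': array([-0.14232171, -0.31764528,  0.02863423]), 'ft_torque': array([-0.02631739, -0.02205492, -0.02830939]), 'finger_force': 0.0, 'finger_gap': 88.01950195480286}
side [ 310. -708.  810.] 392.1537905673627
top [ 520.  -42. 1136.] 361.30037331459505
wrist [ 332. -536.  384.] 268.3932228731906
```

View pics/top0.png

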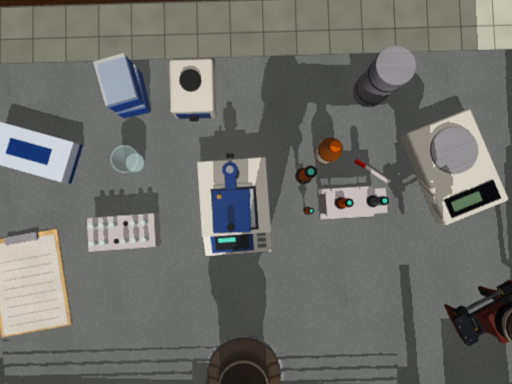

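View pics/side0.png

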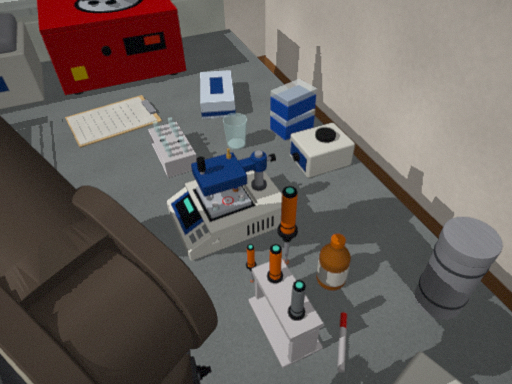

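```bash
python3 - <<'E'
from h import *
t=cv2.imread('pics/top0.png');s=cv2.imread('pics/side0.png')
a=cv2.resize(t[145:265,190:400],None,fx=3.8,fy=3.8,interpolation=cv2.INTER_CUBIC)
cv2.imwrite('pics/c1.png',a)
b=cv2.resize(s[130:350,160:360],None,fx=2.7,fy=2.7,interpolation=cv2.INTER_CUBIC)
cv2.imwrite('pics/c2.png',b)
E
```

```text
(no output)
```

View pics/c1.png

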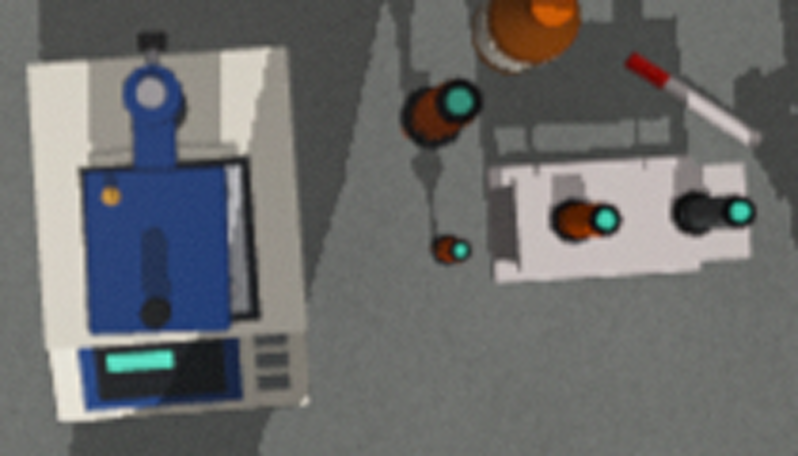

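View pics/c2.png

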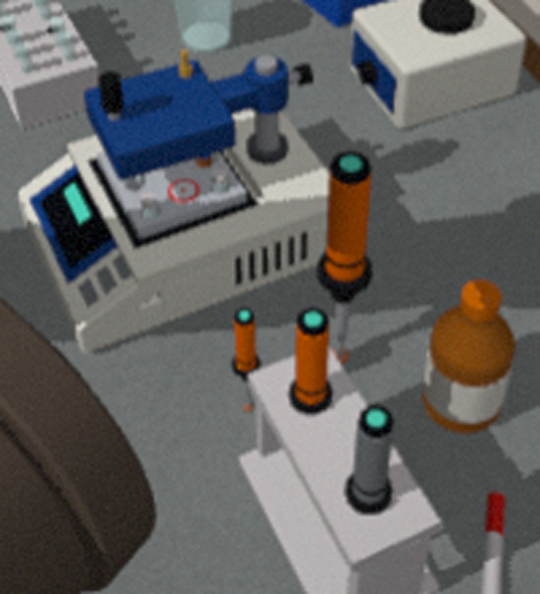

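```bash
python3 - <<'E'
from h import *
t=np.load('pics/top0.npz');s=np.load('pics/side0.npz')
def blobs(p,lo,hi,roi,amin=4):
    h=cv2.cvtColor(p,cv2.COLOR_RGB2HSV);m=cv2.inRange(h,np.array(lo),np.array(hi));z=np.zeros_like(m);x0,y0,x1,y1=roi;z[y0:y1,x0:x1]=m[y0:y1,x0:x1]
    n,l,st,c=cv2.connectedComponentsWithStats(z);return [(c[i].round(2),st[i,4]) for i in range(1,n) if st[i,4]>=amin]
for n,q,z,roi in(('top',t,215,(290,150,400,225)),('side',s,215,(235,180,320,300))):
    for c,a in blobs(q['p'],(75,90,80),(95,255,255),roi): print(n,'teal',c,a,onz(n,[c],z)[0].round(1))
for c,a in blobs(s['p'],(0,110,80),(6,255,255),(210,185,245,215),1)+blobs(s['p'],(172,80,80),(180,255,255),(210,185,245,215),1): print('red',c,a,onz('side',[c],100)[0].round(1))
for c,a in blobs(t['p'],(0,0,0),(180,255,45),(222,218,240,235)): print('knob top',c,a,onz('top',[c],230)[0].round(1))
for c,a in blobs(s['p'],(0,0,0),(180,255,60),(193,150,212,176)): print('knob side',c,a,onz('side',[c],212)[0].round(1))
C=cloud('top',t['d'])
print('col',onz('top',[[229.7,169.5]],C[169,230,2])[0],C[169,230])
print('knobz',C[227,231],'stand',C[205,330],'teal',C[203,349],C[227,215])
m=(abs(C[...,2]-120)<6);m[:,:310]=0;m[:,400:]=0;m[:180]=0;m[225:]=0
r=cv2.minAreaRect(C[m][:,:2].astype(np.float32));print('stand',r)
print('side knob',cloud('side',s['d'])[162,201])
E
```

```text
top teal [310.43 171.23] 35 [ 602.7 -192.8  215. ]
top teal [384.4  200.04] 25 [ 523.7 -378.5  215. ]
top teal [349.04 202.4 ] 25 [ 520.3 -288.2  215. ]
top teal [310.85 210.46] 13 [ 502.6 -190.3  215. ]
side teal [289.41 190.19] 37 [ 616.4 -156.2  215. ]
side teal [250.  246.5] 16 [ 476.7 -265.5  215. ]
side teal [275.59 247.65] 34 [ 520.3 -287.9  215. ]
side teal [299.  284.5] 38 [ 523. -378.  215.]
red [234. 189.] 1 [544.2  14.7 100. ]
red [223. 198.] 1 [506.   -5.3 100. ]
red [232. 198.] 1 [527.3 -14.9 100. ]
red [232.33 201.  ] 3 [524.2 -25.5 100. ]
red [230. 203.] 1 [516.2 -29.9 100. ]
red [224.29 201.47] 17 [504.8 -18.7 100. ]
red [229.  196.4] 5 [522.3  -6.2 100. ]
red [232.5  199.75] 4 [526.2 -21.5 100. ]
red [231.  202.5] 2 [519.2 -29.2 100. ]
knob top [230.68 226.74] 34 [468.   13.9 230. ]
knob side [200.88 163.66] 120 [466.4  16.5 212. ]
col [614.74742693  14.50616176 198.66130293] [616.03152695  13.6911742  198.66130293]
knobz [467.06354816  13.31263016 226.10826794] stand [ 514.56220039 -260.27858972  117.87565858] teal [ 518.76529596 -287.84978743  215.77052509] [465.7062297   58.11948871 182.03577558]
stand ((520.8036499023438, -332.80926513671875), (69.875732421875, 170.92898559570312), 1.802567720413208)
side knob [465.27239094   7.46443235 224.2542613 ]
```

The top view shows the blue head with its black knob at (231,227) and the column at (230,170). There are three orange probes:
- **Large:** free, at (307,174).
- **Small:** free, at (308,210).
- **Middle-sized:** hanging in the stand, at (344,203).

The last one is the right one. Both views put its cap at z=215 and (520,-288), and the crop confirms it. The red ring can be seen in the side view near (228,200).

arm_command(
  commands=[
    [[0, 0, -0.9], [0, 0, 0]],
    [[0, 0, -0.9], [0, 0, 0]],
    [[0, 0, -0.8], [0, 0, 0]],
    [[0.427, -0.435, 0], [0, 0, 0]],
    [[0.427, -0.435, 0], [0, 0, 0]],
    [[0.427, -0.435, 0], [0, 0, 0]],
    [[0.427, -0.435, 0], [0, 0, 0]],
    [[0.427, -0.435, 0], [0, 0, 0]],
    [[0.427, -0.435, 0], [0, 0, 0]],
    [[0.427, -0.435, 0], [0, 0, 0]],
    [[0.427, -0.435, 0], [0, 0, 0]],
    [[0.427, -0.435, 0], [0, 0, 0]],
    [[0.427, -0.435, 0], [0, 0, 0]],
  ],
  hand=60,
)

```text
clock: 1.45
eef_pos: [369.0, -273.6, 333.6]
tcp_rot: [-3.142, 0.0, 0.448]
ft_force: [0.5, -0.7, 0.3]
finger_gap: 59.8
finger_force: 0.0
```

arm_command(
  commands=[
    [[0.427, -0.435, 0], [0, 0, 0]],
    [[0.427, -0.435, 0], [0, 0, 0]],
    [[0.427, -0.435, 0], [0, 0, 0]],
    [[0.427, -0.435, 0], [0, 0, 0]],
    [[0.427, -0.435, 0], [0, 0, 0]],
    [[0.427, -0.435, 0], [0, 0, 0]],
    [[0.427, -0.435, 0], [0, 0, 0]],
    [[0.427, -0.435, 0], [0, 0, 0]],
    [[0.427, -0.435, 0], [0, 0, 0]],
    [[0.427, -0.435, 0], [0, 0, 0]],
    [[0, 0, 0], [0, 0, 0]],
    [[0, 0, 0], [0, 0, 0]],
  ],
)

```text
clock: 2.65
eef_pos: [467.0, 13.8, 333.4]
tcp_rot: [-3.141, 0.001, 0.449]
ft_force: [0.4, -0.3, 0.5]
finger_gap: 59.8
finger_force: 0.0
```

arm_command(
  commands=[
    [[0, 0, 0], [0, 0, -0.135]],
    [[0, 0, 0], [0, 0, -0.135]],
    [[0, 0, 0], [0, 0, -0.135]],
    [[0, 0, 0], [0, 0, -0.135]],
    [[0, 0, 0], [0, 0, -0.135]],
    [[0, 0, 0], [0, 0, -0.135]],
    [[0, 0, 0], [0, 0, -0.135]],
    [[0, 0, 0], [0, 0, -0.135]],
    [[0, 0, 0], [0, 0, -0.135]],
    [[0, 0, 0], [0, 0, -0.135]],
    [[0, 0, 0], [0, 0, -0.135]],
    [[0, 0, 0], [0, 0, -0.135]],
    [[0, 0, 0], [0, 0, -0.135]],
    [[0, 0, 0], [0, 0, -0.135]],
    [[0, 0, 0], [0, 0, -0.135]],
    [[0, 0, 0], [0, 0, -0.135]],
    [[0, 0, 0], [0, 0, -0.135]],
    [[0, 0, 0], [0, 0, -0.135]],
    [[0, 0, 0], [0, 0, -0.135]],
    [[0, 0, 0], [0, 0, 0]],
  ],
)

```text
clock: 4.65
eef_pos: [466.9, 12.0, 333.6]
tcp_rot: [-3.141, -0.0, 3.134]
ft_force: [0.5, -0.8, -0.0]
finger_gap: 59.9
finger_force: 0.0
```

arm_command(
  commands=[
    [[0, 0.05, 0.5], [0, 0, 0]],
    [[0, 0, 0.5], [0, 0, 0]],
    [[0, 0, 0.5], [0, 0, 0]],
    [[0, 0, 0.5], [0, 0, 0]],
    [[0, 0, 0.52], [0, 0, 0]],
    [[0, 0, 0], [0, 0, 0]],
  ],
)

```text
clock: 5.25
eef_pos: [465.0, 14.8, 205.1]
tcp_rot: [-3.141, -0.005, 3.129]
ft_force: [0.7, 0.4, -0.4]
finger_gap: 60.1
finger_force: 0.0
```

arm_command(
  commands=[
    [[0, 0, 0], [0, 0, 0]],
    [[0, 0, 0], [0, 0, 0]],
    [[0, 0, 0], [0, 0, 0]],
    [[0, 0, 0], [0, 0, 0]],
    [[0, 0, 0], [0, 0, 0]],
    [[0, 0, 0], [0, 0, 0]],
    [[0, 0, 0], [0, 0, 0]],
  ],
  hand=0,
  squeeze=10,
)

```text
clock: 5.95
eef_pos: [467.4, 16.0, 208.1]
tcp_rot: [-3.141, 0.001, 3.134]
ft_force: [-1.9, -1.2, 4.1]
finger_gap: 19.0
finger_force: 10.0
```

arm_command(
  commands=[
    [[-0.008, 0.225, 0], [0, 0, 0.072]],
    [[-0.008, 0.225, 0], [0, 0, 0.072]],
    [[-0.008, 0.225, 0], [0, 0, 0.072]],
    [[-0.008, 0.225, 0], [0, 0, 0.072]],
    [[-0.008, 0.225, 0], [0, 0, 0.072]],
    [[-0.008, 0.225, 0], [0, 0, 0.072]],
    [[-0.008, 0.225, 0], [0, 0, 0.072]],
    [[-0.008, 0.225, 0], [0, 0, 0.072]],
    [[-0.008, 0.225, 0], [0, 0, 0.072]],
    [[-0.008, 0.225, 0], [0, 0, 0.072]],
  ],
)

```text
clock: 6.95
eef_pos: [508.5, 118.4, 208.1]
tcp_rot: [-3.141, 0.0, 2.377]
ft_force: [0.3, -1.8, 4.8]
finger_gap: 18.7
finger_force: 10.0
```

arm_command(
  commands=[
    [[-0.008, 0.225, 0], [0, 0, 0.072]],
    [[-0.008, 0.225, 0], [0, 0, 0.072]],
    [[-0.008, 0.225, 0], [0, 0, 0.072]],
    [[-0.008, 0.225, 0], [0, 0, 0.072]],
    [[-0.008, 0.225, 0], [0, 0, 0.072]],
    [[-0.008, 0.225, 0], [0, 0, 0.072]],
    [[-0.008, 0.225, 0], [0, 0, 0.072]],
    [[-0.008, 0.225, 0], [0, 0, 0.072]],
    [[-0.008, 0.225, 0], [0, 0, 0.072]],
    [[-0.008, 0.225, 0], [0, 0, 0.072]],
    [[0, 0, 0], [0, 0, 0]],
  ],
)

```text
clock: 8.05
eef_pos: [609.6, 164.2, 208.1]
tcp_rot: [3.14, -0.0, 1.623]
ft_force: [0.4, -1.0, 5.3]
finger_gap: 19.0
finger_force: 10.0
```

arm_command(
  commands=[
    [[-0.001, 0.08, 0], [0, 0, 0.025]],
    [[-0.001, 0.08, 0], [0, 0, 0.025]],
    [[-0.001, 0.08, 0], [0, 0, 0.025]],
    [[0, 0, 0], [0, 0, 0]],
  ],
)

```text
clock: 8.45
eef_pos: [614.7, 164.5, 207.5]
tcp_rot: [-3.131, 0.003, 1.548]
ft_force: [-20.1, -3.4, 13.7]
finger_gap: 20.1
finger_force: 10.0
```

```bash
python3 - <<'E'
from h import *
print(get_obs()['ft_force'])
p,d=snapshot('top');np.savez('pics/top1.npz',p=p,d=d)
cv2.imwrite('pics/c3.png',cv2.resize(p[145:265,120:330,::-1],None,fx=3.8,fy=3.8,interpolation=cv2.INTER_CUBIC))
E
```

```text
[-20.05536065  -3.3762534   13.70250833]
```

View pics/c3.png

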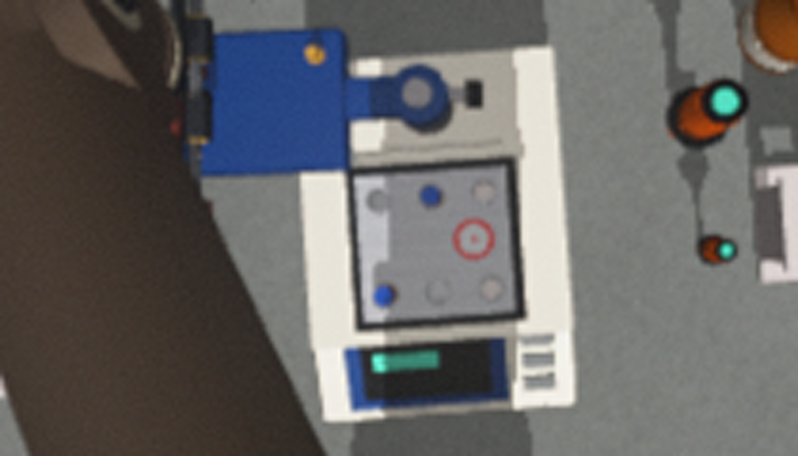

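Head at its stop (20 N reaction, the box lies out left). The ring is visible from the top at about (245,208).

arm_command(
  commands=[
    [[0, -0.08, 0], [0, 0, 0]],
    [[0, 0, 0], [0, 0, 0]],
  ],
)

```text
clock: 8.7
eef_pos: [614.0, 164.7, 207.4]
tcp_rot: [-3.138, 0.001, 1.548]
ft_force: [-8.2, -1.6, 3.8]
finger_gap: 19.0
finger_force: 10.0
```

arm_command(
  commands=[
    [[0, 0, 0], [0, 0, 0]],
    [[0, 0, 0], [0, 0, 0]],
    [[0, 0, 0], [0, 0, 0]],
    [[0, 0, 0], [0, 0, 0]],
    [[0, 0, -0.5], [0, 0, 0]],
    [[0, 0, -0.9], [0, 0, 0]],
    [[0, 0, -0.9], [0, 0, 0]],
    [[0, 0, -0.5], [0, 0, 0]],
  ],
  hand=60,
)

```text
clock: 9.5
eef_pos: [616.8, 165.2, 351.8]
tcp_rot: [3.137, -0.002, 1.547]
ft_force: [0.6, 0.5, 0.8]
finger_gap: 59.8
finger_force: 0.0
```

arm_command(
  commands=[
    [[-0.645, -0.134, 0], [0, 0, 0]],
    [[-0.645, -0.134, 0], [0, 0, 0]],
    [[-0.645, -0.134, 0], [0, 0, 0]],
    [[-0.645, -0.134, 0], [0, 0, 0]],
    [[-0.645, -0.134, 0], [0, 0, 0]],
    [[-0.645, -0.134, 0], [0, 0, 0]],
    [[-0.645, -0.134, 0], [0, 0, 0]],
    [[-0.645, -0.134, 0], [0, 0, 0]],
    [[-0.645, -0.134, 0], [0, 0, 0]],
    [[-0.645, -0.134, 0], [0, 0, 0]],
    [[-0.645, -0.134, 0], [0, 0, 0]],
    [[-0.645, -0.134, 0], [0, 0, 0]],
    [[-0.645, -0.134, 0], [0, 0, 0]],
    [[-0.645, -0.134, 0], [0, 0, 0]],
    [[0, 0, 0], [0, 0, 0]],
    [[0, 0, 0], [0, 0, 0]],
  ],
)

```text
clock: 11.1
eef_pos: [511.5, -285.0, 347.5]
tcp_rot: [-3.142, -0.0, 1.546]
ft_force: [-0.2, 1.0, 1.1]
finger_gap: 59.9
finger_force: 0.0
```

```bash
python3 - <<'E'
from h import *
print(get_obs()['eef_pos'],get_obs()['tcp_rot'])
p,d=snapshot('top');s,ds=snapshot('side')
np.savez('pics/t2.npz',p=p,d=d,s=s,ds=ds)
for n,im,roi in(('top',p,(234,198,256,218)),('side',s,(205,170,250,225))):
    a=im.astype(int);m=((a[...,0]-np.maximum(a[...,1],a[...,2]))>40).astype(np.uint8);z=m*0;x0,y0,x1,y1=roi;z[y0:y1,x0:x1]=m[y0:y1,x0:x1]
    k,l,st,c=cv2.connectedComponentsWithStats(z,connectivity=8)
    for i in range(1,k): print(n,c[i].round(1),st[i])
    ys,xs=np.nonzero(z)
    if len(xs)>5:
        q=cv2.fitEllipse(cv2.convexHull(np.c_[xs,ys].astype(np.float32)));print(q,onz(n,[q[0],(xs.mean(),ys.mean())],100).round(1))
C=cloud('top',d);print('block z',np.median(C[204:212,238:250,2]))
k=((p[...,2].astype(int)-p[...,0])>50)
E
```

```text
[ 511.45347407 -285.00621642  347.52439287] [-3.14152754e+00 -3.58837419e-04  1.54570532e+00]
top [244.3 207.4] [239 203  11  10  40]
((244.2450408935547, 207.5), (10.192663192749023, 10.273580551147461), 0.0) [[514.3 -18.3 100. ]
 [514.5 -18.5 100. ]]
side [248. 189.] [248 189   1   1   1]
side [234.5 190. ] [234 190   2   1   2]
side [225. 197.] [225 197   1   1   1]
side [227.4 201.1] [222 197  12   8  28]
((235.00460815429688, 195.75274658203125), (11.343132972717285, 29.248397827148438), 63.86300277709961) [[537.4 -10.3 100. ]
 [516.5 -17.7 100. ]]
block z 99.03592212533852
```

arm_command(
  commands=[
    [[-0.06, 0.176, 0], [0, 0, -0.024]],
    [[0, 0, 0], [0, 0, 0]],
    [[0, 0, 0.5], [0, 0, 0]],
    [[0, 0, 0.5], [0, 0, 0]],
    [[0, 0, 0.5], [0, 0, 0]],
    [[0, 0, 0.5], [0, 0, 0]],
    [[0, 0, 0.5], [0, 0, 0]],
    [[0, 0, 0.5], [0, 0, 0]],
    [[0, 0, 0.45], [0, 0, 0]],
    [[0, 0, 0], [0, 0, 0]],
    [[0, 0, 0], [0, 0, 0]],
  ],
)

```text
clock: 12.3
eef_pos: [520.7, -287.4, 175.6]
tcp_rot: [-3.141, -0.0, 1.573]
ft_force: [0.1, 0.7, -0.0]
finger_gap: 60.3
finger_force: 0.0
```

arm_command(
  commands=[
    [[0, 0, 0], [0, 0, 0]],
    [[0, 0, 0], [0, 0, 0]],
    [[0, 0, 0], [0, 0, 0]],
    [[0, 0, 0], [0, 0, 0]],
    [[0, 0, 0], [0, 0, 0]],
    [[0, 0, 0], [0, 0, 0]],
    [[0, 0, 0], [0, 0, 0]],
  ],
  hand=0,
  squeeze=30,
)

```text
clock: 13.0
eef_pos: [520.4, -287.8, 175.5]
tcp_rot: [3.141, 0.0, 1.572]
ft_force: [-0.4, 0.3, 3.4]
finger_gap: 23.5
finger_force: 30.0
```

arm_command(
  commands=[
    [[0, 0, -0.3], [0, 0, 0]],
    [[0, 0, -0.4], [0, 0, 0]],
    [[0, 0, -0.5], [0, 0, 0]],
    [[0, 0, -0.5], [0, 0, 0]],
    [[0, 0, -0.5], [0, 0, 0]],
    [[0, 0, -0.4], [0, 0, 0]],
    [[0, 0, -0.2], [0, 0, 0]],
    [[0, 0, 0], [0, 0, 0]],
  ],
)

```text
clock: 13.8
eef_pos: [520.7, -287.9, 316.1]
tcp_rot: [3.14, 0.001, 1.572]
ft_force: [-0.1, -0.1, -1.1]
finger_gap: 23.2
finger_force: 30.0
```

arm_command(
  commands=[
    [[0.2, 0, 0], [0, 0, 0]],
    [[0.4, -0.01, 0], [0, 0, 0]],
    [[0.4, -0.01, 0], [0, 0, 0]],
    [[0.4, -0.01, 0], [0, 0, 0]],
    [[0.4, -0.01, 0], [0, 0, 0]],
    [[0.4, -0.01, 0], [0, 0, 0]],
    [[0.4, -0.01, 0], [0, 0, 0]],
    [[0.4, -0.01, 0], [0, 0, 0]],
    [[0.4, -0.01, 0], [0, 0, 0]],
    [[0.4, -0.01, 0], [0, 0, 0]],
    [[0.4, -0.01, 0], [0, 0, 0]],
    [[0.4, -0.01, 0], [0, 0, 0]],
    [[0.4, -0.01, 0], [0, 0, 0]],
    [[0.3, 0, 0], [0, 0, 0]],
    [[0.1, 0, 0], [0, 0, 0]],
    [[0, 0, 0], [0, 0, 0]],
    [[0, 0, 0], [0, 0, 0]],
  ],
)

```text
clock: 15.5
eef_pos: [513.6, -18.5, 314.7]
tcp_rot: [-3.141, 0.0, 1.572]
ft_force: [0.1, 0.1, -1.8]
finger_gap: 23.4
finger_force: 30.0
```

```bash
python3 - <<'E'
from h import *
o=get_obs();print(o['eef_pos'],o['tcp_rot'],o['ft_force'],o['finger_gap'])
V=w2c('wrist');w,dw=snapshot('wrist');s,ds=snapshot('side')
np.savez('pics/t3.npz',w=w,dw=dw,s=s,ds=ds,V=V)
f=o['eef_pos']+np.array([0,0,-140.5]);print('foot est',f,proj('side',[f]),proj('wrist',[f,[514.5,-18,100]],V))
a=cv2.resize(s[80:240,140:300],None,fx=3,fy=3,interpolation=cv2.INTER_CUBIC);b=cv2.resize(w,(400,300));c=np.zeros((480,400,3),np.uint8);c[:300]=b
cv2.imwrite('pics/c4.png',np.hstack([a,c[:, :320]])[...,::-1] if 0 else np.hstack([a[:,:400],c])[...,::-1])
E
```

```text
[513.57700503 -18.46495623 314.66762017] [-3.14064250e+00  3.96967329e-04  1.57185923e+00] [ 0.14753866  0.05457492 -1.78460748] 23.367995893528462
foot est [513.57700503 -18.46495623 174.16762017] [[225.46901141 178.87856072]] [[253.09722794 183.25728132]
 [254.13599259 173.10007365]]
```

View pics/c4.png

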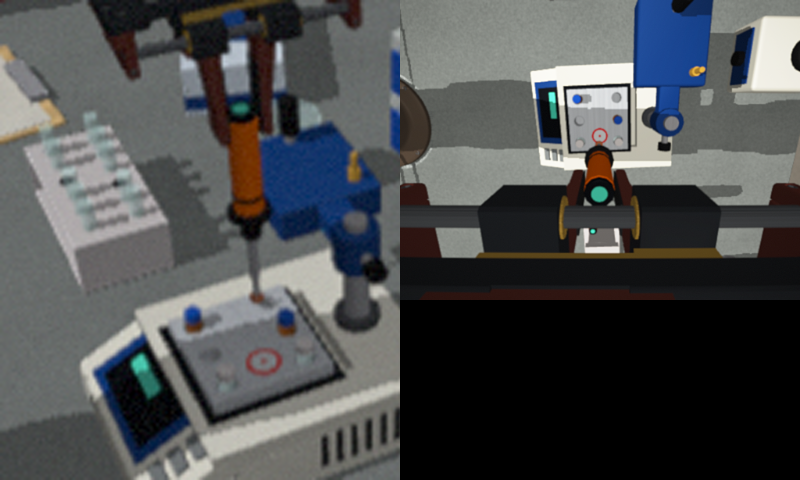

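The side view shows the probe hanging upright over the block, its foot at (226,179) as predicted. The wrist view has the ring within 1 px of my estimate. I'll lower it to just above the ring.

arm_command(
  commands=[
    [[0, 0.015, 0.4], [0, 0, 0]],
    [[0, 0, 0.4], [0, 0, 0]],
    [[0, 0, 0.3], [0, 0, 0]],
    [[0, 0, 0.2], [0, 0, 0]],
    [[0, 0, 0.07], [0, 0, 0]],
    [[0, 0, 0], [0, 0, 0]],
    [[0, 0, 0], [0, 0, 0]],
  ],
)

```text
clock: 16.3
eef_pos: [515.0, -17.8, 247.4]
tcp_rot: [3.141, 0.0, 1.572]
ft_force: [-0.3, -0.2, -1.7]
finger_gap: 23.1
finger_force: 30.0
```

```bash
python3 - <<'E'
from h import *
o=get_obs();print(o['eef_pos'],o['tcp_rot'],o['ft_force'])
V=w2c('wrist');w,_=snapshot('wrist');s,_=snapshot('side')
f=o['eef_pos']+np.array([0,0,-140.5]);print('foot est',f,proj('side',[f,[514.5,-18,100]]),proj('wrist',[[514.5,-18,100]],V))
def up(i,k):return cv2.resize(i,None,fx=k,fy=k,interpolation=cv2.INTER_CUBIC)
cv2.imwrite('pics/c5.png',np.hstack([up(s[180:220,205:250],8)[:, :360],up(w[145:205,230:280],320/60)])[...,::-1])
E
```

```text
[515.04774158 -17.83421871 247.41836434] [3.14056094e+00 1.63945329e-05 1.57222433e+00] [-0.33620254 -0.16098838 -1.66155655]
foot est [515.04774158 -17.83421871 106.91836434] [[227.76306648 198.18146238]
 [227.76270749 200.20193292]] [[252.46994247 182.33349825]]
```

View pics/c5.png

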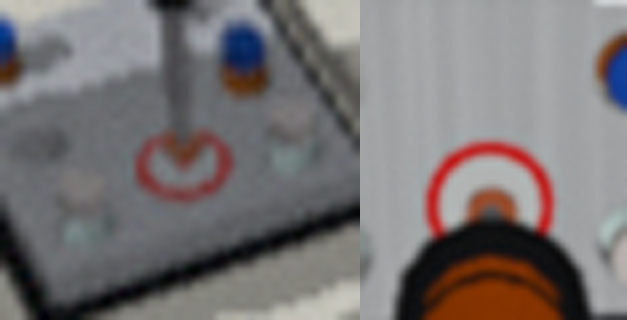

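Both crops show the foot over the ring's centre: side view, ring (228,200.6) with the foot just above it; wrist view, the foot in line with the ring. I'll press gently.

arm_command(
  commands=[
    [[0, 0, 0.07], [0, 0, 0]],
    [[0, 0, 0.06], [0, 0, 0]],
    [[0, 0, 0.03], [0, 0, 0]],
    [[0, 0, 0.03], [0, 0, 0]],
    [[0, 0, 0], [0, 0, 0]],
    [[0, 0, 0], [0, 0, 0]],
  ],
)

```text
clock: 17.0
eef_pos: [514.7, -17.7, 237.4]
tcp_rot: [3.141, 0.0, 1.573]
ft_force: [-0.3, -0.4, 1.4]
finger_gap: 23.2
finger_force: 30.0
```

arm_command(
  commands=[
    [[0, 0, 0.01], [0, 0, 0]],
    [[0, 0, 0], [0, 0, 0]],
    [[0, 0, 0], [0, 0, 0]],
    [[0, 0, 0], [0, 0, 0]],
  ],
)

```text
clock: 17.4
eef_pos: [514.7, -17.7, 236.8]
tcp_rot: [3.141, 0.0, 1.572]
ft_force: [0.5, 0.7, 0.9]
finger_gap: 23.1
finger_force: 30.0
```

arm_command(
  commands=[
    [[0, 0, 0], [0, 0, 0]],
    [[0, 0, 0], [0, 0, 0]],
    [[0, 0, 0], [0, 0, 0]],
  ],
)

```text
clock: 17.7
eef_pos: [514.7, -17.7, 236.8]
tcp_rot: [3.141, 0.0, 1.573]
ft_force: [0.5, -0.4, 1.2]
finger_gap: 23.5
finger_force: 30.0
```

```bash
python3 - <<'E'
from h import *
F=[]
for i in range(6):
    s,_=snapshot('side');o=get_obs();F.append(o['ft_force'][2])
print(np.round(F,2),o['eef_pos'],o['tcp_rot'],o['clock'],proj('side',[[514.5,-18,100]]))
t,_=snapshot('top')
cv2.imwrite('pics/c6.png',np.hstack([cv2.resize(s[150:220,190:270],None,fx=5,fy=5,interpolation=cv2.INTER_CUBIC),cv2.resize(t[145:250,120:240],(400,350))])[...,::-1])
E
```

```text
[1.07 0.67 0.78 0.63 0.45 0.39] [514.67075457 -17.73649328 236.74023749] [ 3.14151360e+00 -1.57475541e-05  1.57243061e+00] 18.0 [[227.76270749 200.20193292]]
```

View pics/c6.png

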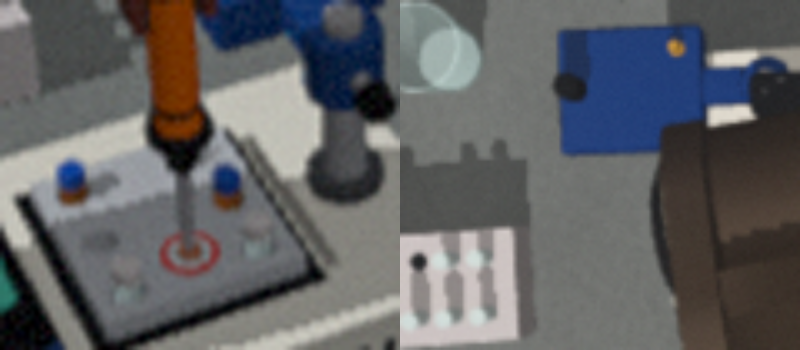

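The foot sits in the ring's centre (side (228,200)), the probe is upright and the head is still out at its stop. Force rise of about 2.4 N gives roughly 4 mm pushed in, which matches the geometry. One more millimetre brings it to half way.

arm_command(
  commands=[
    [[0, 0, 0.02], [0, 0, 0]],
    [[0, 0, 0], [0, 0, 0]],
    [[0, 0, 0], [0, 0, 0]],
    [[0, 0, 0], [0, 0, 0]],
    [[0, 0, 0], [0, 0, 0]],
  ],
)

```text
clock: 18.55
eef_pos: [514.6, -17.8, 235.8]
tcp_rot: [-3.142, 0.0, 1.572]
ft_force: [0.4, -0.4, 1.6]
finger_gap: 22.8
finger_force: 30.0
```

```bash
python3 -c "
from h import *
o=get_obs();print(o['eef_pos'],o['ft_force'],o['clock']);print(hand_in())"
```

```text
[514.59362749 -17.75107292 235.75037215] [ 0.37381214 -0.36242065  1.63442241] 18.55
the job is handed in; nothing more can be done
None
```

I handed the job in at 18.55 s, and the station returned no verdict: the head is swung out to its left stop, and the middle-sized orange probe is held upright in the red ring with its foot pressed in about 5 mm (roughly 3 N).

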